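# Pile the framed test filters squarely on the walnut stand

## Task

Tidy the test filters into one square pile on the walnut stand: lay the green framed rectangular filter flat on the grey one that is already there, let go of it, then lay the amber one on top, every edge lined up with the filter below. They are glass, so grip lightly (keep the grip force below 25 N), and set each one down gently without dropping it or pressing hard. Leave the grey filter and all the other things on the counter where they are.

Things in the scene. Friction and masses are not known exactly. Their poses are not given: they have to be found in the camera images.
- grey_filter: grey flat rectangular filter: coloured glass in a black frame, 110 mm long (its x axis), 62 mm wide (its y axis), 12 mm thick (z), about 120 g, top and bottom faces flat and plain; origin at the centre of its underside; it lies flat on the walnut stand, its underside 22 mm above the counter, and is the bottom of the pile; loose
- green_filter: green flat rectangular filter: coloured glass in a black frame, 110 mm long (its x axis), 62 mm wide (its y axis), 12 mm thick (z), about 120 g, top and bottom faces flat and plain; origin at the centre of its underside; lies on the counter to one side (left or right) of the stand; goes second in the pile. Not to be confused with the round green filter
- amber_filter: amber (orange-yellow) flat rectangular filter: coloured glass in a black frame, 110 mm long (its x axis), 62 mm wide (its y axis), 12 mm thick (z), about 120 g, top and bottom faces flat and plain; origin at the centre of its underside; lies on the counter on the other side of the stand; goes on top of the pile
- stand: dark walnut lens stand, a fixed low slab 150 mm (x) by 100 mm (y), 22 mm high; origin at the centre of its underside, on the counter
- zoom_lens: pewter-grey zoom lens with black grip rings, standing upright, 84 mm across, 150 mm tall; origin at the centre of its foot; leave alone
- round_filter: round green glass filter in a black ring, 82 mm across, 9 mm thick, lying flat; origin at the centre of its underside; leave alone
- mount_plate: round chrome lens mount plate, 90 mm across, 9 mm thick, lying flat; origin at the centre of its underside; leave alone
- lens_cap: round black lens cap, 66 mm across, 10 mm thick, lying flat between the robot and the stand; origin at the centre of its underside; leave alone
- light_meter: grey hand-held light meter, 110 mm (x) by 60 mm (y), 24 mm thick (27 mm at its white dome), lying flat; origin at the centre of its underside; leave alone
Mind the look-alikes: they are no part of the job. What is shaped like the green_filter but blue or pink is not meant.

How it is judged:
On the way, in this order (a step that is already met when the one before it is completed fails the run):
1. the green filter lies squarely on the grey one, let go (horizontal distance between green_filter and grey_filter below 0.009 m and z of green_filter in the frame of grey_filter between 0.009 and 0.015 m and angle between the x axis of green_filter and the x axis of grey_filter, either way round below 0.12 rad and angle between each of green_filter, grey_filter's own z axis and vertical below 0.06 rad and contact force between the fingers and green_filter below 0.1 N and distance of grey_filter from where it was at the start of the episode below 0.012 m), for 0.2 s.
2. the amber filter lies squarely on the green one, let go (horizontal distance between amber_filter and green_filter below 0.009 m and z of amber_filter in the frame of green_filter between 0.009 and 0.015 m and angle between the x axis of amber_filter and the x axis of green_filter, either way round below 0.12 rad and angle between each of amber_filter, green_filter's own z axis and vertical below 0.06 rad and horizontal distance between green_filter and grey_filter below 0.009 m and z of green_filter in the frame of grey_filter between 0.009 and 0.015 m and angle between the x axis of green_filter and the x axis of grey_filter, either way round below 0.12 rad and contact force between the fingers and amber_filter below 0.1 N), for 0.2 s.
At the end, for the whole second after the job is handed in: Green lies flat on grey and amber flat on green, each centred within 9 mm and turned by less than 0.12 rad (7 degrees) from the filter just below, tilted less than 0.06 rad; the grey filter within 12 mm of where it started on the stand; all released and at rest (all of step 2 and distance of grey_filter from where it was at the start of the episode below 0.012 m and angle between grey_filter's own z axis and vertical below 0.06 rad and contact force between the fingers and green_filter below 0.1 N and linear speed of each of green_filter, amber_filter, grey_filter below 0.02 m/s and angular speed of each of green_filter, amber_filter, grey_filter below 0.2 rad/s); the robot touches nothing.
It fails at once if a glass filter is gripped harder than 25 N a finger (50 N summed over both) (contact force between the fingers and green_filter above 50 N or contact force between the fingers and amber_filter above 50 N).
It fails at once if a filter is dropped (falls free of the fingers at more than 0.4 m/s, a fall of about 8 mm) ((contact force between the fingers and green_filter below 0.05 N and linear speed of green_filter above 0.4 m/s) or (contact force between the fingers and amber_filter below 0.05 N and linear speed of amber_filter above 0.4 m/s)).
It fails at once if a filter is pressed or knocked hard against another (over 40 N) (contact force between any of green_filter, amber_filter and grey_filter above 40 N or contact force between amber_filter and green_filter above 40 N).
It fails at once if another thing on the counter is pushed more than 30 mm (distance of any of zoom_lens, round_filter, mount_plate, lens_cap, light_meter from where it was at the start of the episode above 0.03 m).
It also fails if it takes over 51 s, if anything falls off the work surface, if the arm or the gripper's body presses on something with over 40 N, if the wrist force passes 120 N, or if a joint passes its speed limit or range.

## Robot

A 6-joint arm with a two-finger parallel gripper is mounted at the origin on the work surface. World frame = base frame: x ahead of the robot, y to its left, z up, the work surface at z = 0. Lengths are in m, angles in rad, forces in N, time in s.
With the tool pointing down it reaches from about 0.35 to 0.975 m from the base axis. Payload 4.9 kg.
Tool frame: the origin (TCP) lies on the centre line of the jaws, within the pads' length; the fingertips stand 19 mm ahead of it and the grasp point (between the pads) is the TCP; z points along the fingers, y is the line along which they close (so a half turn about z gives the same grasp; the last joint's range is limited). The gripper opens to 85 mm and grips with 20 to 120 N. Pads are 22 mm wide; open, the fingers measure 114 mm over their backs; the gripper's body (76 mm by 85 mm) begins 54 mm behind the grasp point. The pads swing forward as they close: fully open they stand 13 mm farther back than shut.
Start: joints at [-0.119, 0.053, 1.613, -0, 1.476, -0.119], TCP at [0.625, 0, 0.25] pointing down, gripper open.
Joint ranges: [-3.01, 3.01], [-1.01, 2.22], [0.06, 2.58], [-1.02, 4.17], [0.09, 2.62], [-3.14, 3.14]. Speed limits (rad/s): [2.57, 2.57, 3.14, 3.14, 3.14, 3.14].

## Interface

Orientations are given as a unit quaternion [w, x, y, z].
In Python, from plant import state, grab_frame, ticket, spotter gives the robot as it stands.
- The arm moves only by the tool apply_moves, never from a script. Its argument "series" is a list of rows, each an object of numbers: "jaw": the closure, from 0 (fully open) to 1 (shut); "dx", "dy", "dz": the shift along the tool's x, y, z in mm; "turn": the turn about the tool's z in rad. A call has 1 to 5 rows; each row is the pose to reach, as a shift and turn from the pose commanded when the call began, along the tool's axes at that moment; what a row does not reach only later rows make up. A row lasts 1/12 s, in which the tool goes at most 41.7 mm and 7.16 degrees, less where a joint would pass 70% of its speed; a pose out of reach is approached as far as the arm can. A call with a gripper value outside its range is refused whole. The fingers move at their own pace and stop on an object; the grip force is fixed at half the most. Time passes only in rows, so rows that repeat a pose let the fingers close. It gives the time, the measured TCP pose, the force, the opening and the grip force at its end, in the units of the state.
- state(): the state, without advancing time (a new reading comes with each control period).
- grab_frame(name): name is "scene" or "side" or "wrist"; returns a dict with "pixels" (384x512x3 uint8, red, green, blue), "mtx" (3x3 intrinsics, pixels), "camera_from_world" (4x4, takes a point from world to camera coordinates). Camera axes: x right, y down, z forward; pixel columns grow to the right and rows downward; lengths in m; the calibration is good to about 2 mm. A picture is of the moment at which its call begins. There is no depth.
- ticket.job_done(): hands the job in; it is judged then, once.
Trained networks look in a picture, given as the dict that the camera call returned (one of the last four; its "shot" number tells which), for a name from the list of things; names that differ only in an ending like _2 or _b are one class to them, and where a whole thing is asked for, a point or a joint stands for the part that bears it (a point fixed in the world has none). Each returns a list of dicts, best first, with "conf" (0 to 1); they miss things now and then, are a little off and sometimes report something else, mostly with a low value. They report only what shows in the picture. A call takes as long as a camera call. They do not tell look-alikes from the thing itself.
- spotter.outline_of(picture, target): "region" (384x512 bool, what is visible of it) and "extent" ([left, top, right, bottom] in pixels, round what is visible of it).
The state is a dict: "time": time; "joint_pos": joint angles; "joint_vel": joint speeds; "joint_efforts": joint torques, N m; "tool_pos": TCP position; "tool_rot": TCP orientation; "contact_force": force on the tool from outside, world axes, zero at the start; "ft_torque": the same for the moment, N m; "gripper_width": opening from 0.0 (shut) to 1.0 (fully open); "grasp_force": force on a finger pad.
Only numpy, scipy, OpenCV 4.12 (cv2) and the standard library are available. Lean on these libraries where they do the work, as an engineer would, in place of code of your own. Each camera call takes 0.05 s, during which the arm holds its last target. There are 200 camera calls.

## Working session

There is one attempt and no reset: what is moved stays moved. The work goes in short steps, Python scripts to look and compute and a tool call to move; the robot and the scene stay as the last step left them, time stands still between calls to the robot, and variables do not carry over. Pictures are saved under pics/ and viewed, at most 10 in all, crops included, and the job is handed in when it is done.

Besides the shell and the picture viewer there is one more tool, called after "Emit:" as name(argument=value, ...) on one line, values as JSON. apply_moves: Moves the arm, as the interface text tells. Its arguments: {"type":"object","properties":{"series":{"type":"array","items":{"type":"object","properties":{"jaw":{"type":"number"},"dx":{"type":"number"},"dy":{"type":"number"},"dz":{"type":"number"},"turn":{"type":"number"}}}}},"required":["series"]}

```bash
mkdir -p pics; ls; cat > h.py <<'E'
import numpy as np, cv2
from plant import state, grab_frame, ticket, spotter
def save(f,n,box=None,s=1):
    im=f["pixels"]
    if box: im=im[box[1]:box[3],box[0]:box[2]]
    cv2.imwrite("pics/"+n,cv2.cvtColor(cv2.resize(im,None,fx=s,fy=s,interpolation=cv2.INTER_CUBIC),cv2.COLOR_RGB2BGR))
def proj(f,P):
    c=f["camera_from_world"]; p=np.asarray(P)@c[:3,:3].T+c[:3,3]; p=p@f["mtx"].T
    return p[...,:2]/p[...,2:]
def ray(f,uv):
    c=f["camera_from_world"]; R=c[:3,:3]; o=-R.T@c[:3,3]
    d=(np.linalg.inv(f["mtx"])@np.r_[uv,1])@R
    return o,d/np.linalg.norm(d)
def plane(f,uv,z):
    o,d=ray(f,uv); return o+d*(z-o[2])/d[2]
E
python3 - <<'E'
from h import *
np.set_printoptions(precision=4,suppress=True)
for n in ["scene","side","wrist"]:
    f=grab_frame(n); save(f,n+"0.png")
    print(n,ray(f,[256,192]))
    for t in ["grey_filter","green_filter","amber_filter","stand"]:
        for r in spotter.outline_of(f,t)[:3]: 
            q=cv2.minAreaRect(np.argwhere(r["region"])[:,::-1].astype(np.float32)); print(n,t,round(r["conf"],2),r["extent"],q[0])
print(state())
a=[cv2.imread("pics/%s0.png"%n) for n in ("scene","side","wrist")]
cv2.imwrite("pics/ab0.png",cv2.resize(np.vstack([np.hstack(a[:2])]),(800,300)))
E
```

```text
pics
scene (array([1.5996, 0.6149, 1.1394]), array([-0.645 , -0.3793, -0.6634]))
scene grey_filter 0.59 [245.1, 194.4, 275.6, 219.9] (259.8040771484375, 206.42568969726562)
scene green_filter 0.92 [381.0, 234.8, 415.0, 258.1] (399.5, 246.5)
scene green_filter 0.84 [336.1, 210.1, 365.6, 241.8] (350.0, 227.99998474121094)
scene green_filter 0.68 [288.8, 218.0, 319.7, 233.8] (305.0, 222.0)
scene amber_filter 0.64 [173.0, 163.7, 211.5, 184.8] (191.8275909423828, 171.06898498535156)
scene stand 0.21 [127.5, 174.9, 162.8, 197.5] (144.5, 185.0)
side (array([ 0.3568, -0.7261,  0.9331]), array([ 0.2221,  0.6257, -0.7478]))
side grey_filter 0.57 [212.8, 179.2, 262.0, 213.5] (236.98287963867188, 196.9547882080078)
side green_filter 0.86 [158.2, 93.0, 196.6, 120.9] (175.76551818847656, 106.68620300292969)
side green_filter 0.68 [190.1, 149.8, 233.9, 181.2] (211.82643127441406, 165.44041442871094)
side green_filter 0.62 [167.3, 127.8, 205.4, 147.8] (184.52703857421875, 137.6621551513672)
side amber_filter 0.85 [226.0, 301.7, 282.3, 335.6] (253.09291076660156, 317.2139892578125)
side stand 0.55 [2
[... 312 characters left out ...]
693099975586)
wrist amber_filter 0.94 [166.5, 307.7, 223.9, 347.2] (191.07310485839844, 329.03179931640625)
wrist stand 0.96 [158.2, 98.2, 279.6, 189.0] (216.36434936523438, 144.53627014160156)
{'time': 0.75, 'joint_pos': array([-0.119 ,  0.0527,  1.6128, -0.    ,  1.476 , -0.119 ]), 'joint_vel': array([-0.0001,  0.0013, -0.0009,  0.0002, -0.0011, -0.0016]), 'joint_efforts': array([  0.0001, -39.3604, -37.0413,  -0.    ,   0.0003,  -0.    ]), 'tool_pos': array([0.625 , 0.    , 0.2503]), 'tool_rot': array([0.    , 0.7071, 0.7071, 0.    ]), 'contact_force': array([-0.4571, -0.4549,  0.2254]), 'ft_torque': array([0.1043, 0.0425, 0.0135]), 'grasp_force': 0.0, 'gripper_width': 0.9995679292538738}
```

View pics/scene0.png

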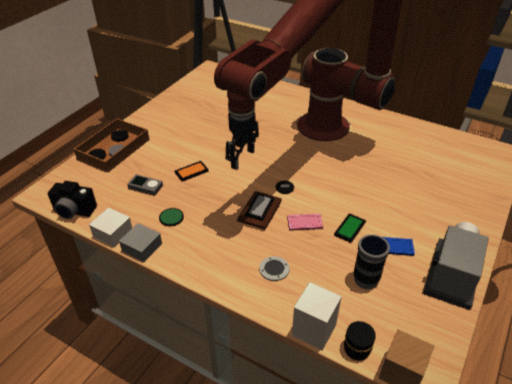

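View pics/side0.png

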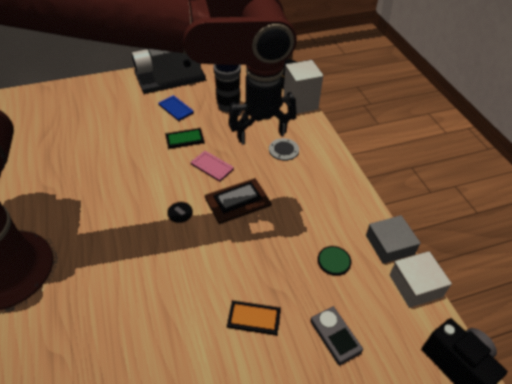

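Scene view: look-alikes for the green filter are green rectangle (350,228) ← wanted, blue (399,246), pink (305,222), round green (171,217). The amber is at (192,171), grey on stand at (260,206). In the side view the green is at (184,138), amber (254,317), grey (237,197).

```bash
cat >> h.py <<'E'
from scipy.optimize import minimize
HUE={"green_filter":(45,80),"amber_filter":(8,25)}   # opencv hue
def find(f,t):
    """outline of t whose saturated pixels have the right hue"""
    best=None
    hsv=cv2.cvtColor(f["pixels"],cv2.COLOR_RGB2HSV)
    for r in spotter.outline_of(f,t):
        m=r["region"]
        if t in HUE:
            g=m&(hsv[...,1]>110)&(hsv[...,2]>70)
            h=np.median(hsv[...,0][g]) if g.sum()>15 else -1
            if not HUE[t][0]<=h<=HUE[t][1]: continue
        elif r["conf"]<.3: continue
        if best is None or r["conf"]>best["conf"]: best=r
    return best
K=4
def box(p,dims=(.110,.062,.012)):
    x,y,a,z=p; L,W,H=dims; c,s=np.cos(a),np.sin(a)
    return np.array([[x+c*u*L-s*v*W, y+s*u*L+c*v*W, z+w*H] for u in(-.5,.5) for v in(-.5,.5) for w in(0,1)])
def fit(views,p0,zfree=True,dims=(.110,.062,.012)):
    ms=[(f,cv2.resize(m.astype(np.float32),None,fx=K,fy=K,interpolation=cv2.INTER_LINEAR)>.5) for f,m in views]
    def cost(q):
        p=[p0[0]+q[0]*.01,p0[1]+q[1]*.01,p0[2]+q[2]*.1,p0[3]+(q[3]*.01 if zfree else 0)]
        c=0
        for f,m in ms:
            uv=(proj(f,box(p,dims))+.5)*K-.5
            h=cv2.convexHull(uv.astype(np.float32))
            b=cv2.fillConvexPoly(np.zeros(m.shape,np.uint8),np.round(h*16).astype(np.int32),1,shift=4)>0
            c+=1-(b&m).sum()/(b|m).sum()
        return c/len(ms)
    best=None
    for da in (-9,-6,-3,0,3,6):
        r=minimize(cost,[0,0,da,0][:4 if zfree else 3],method="Nelder-Mead",options=dict(initial_simplex=np.array([0,0,da,0][:4 if zfree else 3])+np.vstack([np.zeros(4 if zfree else 3),np.eye(4 if zfree else 3)*1.5]),maxiter=250))
        if best is None or r.fun<best.fun: best=r
    q=best.x; z=p0[3]+(q[3]*.01 if zfree else 0)
    a=(p0[2]+q[2]*.1+np.pi/2)%np.pi-np.pi/2
    return np.array([p0[0]+q[0]*.01,p0[1]+q[1]*.01,a,z]),1-best.fun
E
python3 - <<'E'
from h import *
np.set_printoptions(precision=4,suppress=True)
F={n:grab_frame(n) for n in("scene","side","wrist")}
for t in ("green_filter","amber_filter","grey_filter"):
    v=[]
    for n in F:
        r=find(F[n],t)
        if r is None: print(t,n,"none"); continue
        e=r["extent"]
        if n=="wrist" and (e[1]<2 or e[3]>381 or e[0]<2 or e[2]>509): continue
        v.append((n,F[n],r["region"]))
    z=.022 if t[:3]=="gre" and t[3]=="y" else 0
    n,f,m=v[0]; c=plane(f,np.argwhere(m).mean(0)[::-1],z+.006)
    p0=[c[0],c[1],0,z]
    print(t,[k[0] for k in v],p0,fit([k[1:] for k in v],p0),[fit([k[1:]],p0,False) for k in v])
a=np.hstack([cv2.resize(F["scene"]["pixels"][200:260,280:420],None,fx=4,fy=4),]);
b=cv2.resize(F["wrist"]["pixels"],(560,420)); cv2.imwrite("pics/c1.png",np.vstack([a[:180*1+60],b])[:600,:,::-1])
E
```

```text
green_filter wrist none
green_filter ['scene', 'side'] [np.float64(0.49721283604496214), np.float64(0.31686470964257574), 0, 0] (array([ 0.4958,  0.3181, -0.0641,  0.0023]), np.float64(0.9216712588913378)) [(array([ 0.4964,  0.3167, -0.0586,  0.    ]), np.float64(0.948145752479517)), (array([ 0.495 ,  0.3216, -0.0729,  0.    ]), np.float64(0.9304818092428712))]
amber_filter ['scene', 'side', 'wrist'] [np.float64(0.5146589177372138), np.float64(-0.2959814408189366), 0, 0] (array([ 0.5138, -0.2927, -0.4658, -0.001 ]), np.float64(0.7689895126354779)) [(array([ 0.5143, -0.2962, -0.4402,  0.    ]), np.float64(0.8885054021608644)), (array([ 0.5139, -0.2925, -0.4876,  0.    ]), np.float64(0.9411715759693793)), (array([ 0.5174, -0.291 , -0.4282,  0.    ]), np.float64(0.529135446685879))]
grey_filter ['scene', 'side', 'wrist'] [np.float64(0.578814148546954), np.float64(0.02682322555751826), 0, 0.022] (array([0.5759, 0.0308, 0.161 , 0.0227]), np.float64(0.926586698954527)) [(array([0.5766, 0.0262, 0.1583, 0.022 ]), np.float64(0.9579112397491558)), (array([0.5743, 0.0316, 0.1718, 0.022 ]), np.float64(0.9544650149741356)), (array([0.5762, 0.0312, 0.1542, 0.022 ]), np.float64(0.9809718758559052))]
```

View pics/c1.png

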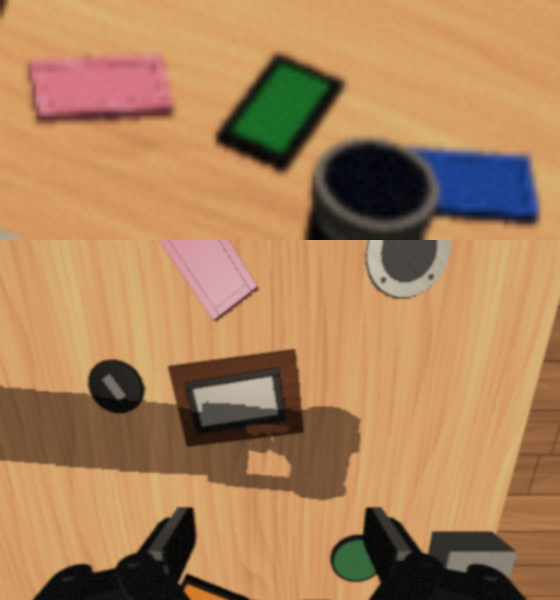

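The crop confirms the choice: green glass in a black frame at scene (350,228). The pink and blue slabs are the decoys, and the dark green disc is the round filter. Moving over the green one.

Emit:
apply_moves(series=[{"dx":38,"dy":-15,"turn":-0.12},{"dx":76,"dy":-30,"turn":-0.24},{"dx":114,"dy":-45,"turn":-0.36},{"dx":152,"dy":-60,"turn":-0.48},{"dx":190,"dy":-75,"turn":-0.6}])

```text
invalid input at $.series[0]: expected keys jaw, dx, dy, dz, turn
```

Emit:
apply_moves(series=[{"dx":38,"dy":-15,"dz":0,"turn":-0.12,"jaw":0},{"dx":76,"dy":-30,"dz":0,"turn":-0.24,"jaw":0},{"dx":114,"dy":-45,"dz":0,"turn":-0.36,"jaw":0},{"dx":152,"dy":-60,"dz":0,"turn":-0.48,"jaw":0},{"dx":190,"dy":-75,"dz":0,"turn":-0.6,"jaw":0}])

```text
time: 1.77
tool_pos: [0.5491, 0.1915, 0.2505]
tool_rot: [0.0, 0.464, 0.886, 0.0]
contact_force: [0.6, 0.5, 0.3]
gripper_width: 1.0
grasp_force: 0.0
```

Emit:
apply_moves(series=[{"dx":30,"dy":6,"dz":10,"turn":-0.12,"jaw":0},{"dx":60,"dy":12,"dz":20,"turn":-0.24,"jaw":0},{"dx":90,"dy":18,"dz":30,"turn":-0.36,"jaw":0},{"dx":120,"dy":24,"dz":40,"turn":-0.48,"jaw":0},{"dx":135,"dy":29,"dz":50,"turn":-0.6,"jaw":0}])

```text
time: 2.18
tool_pos: [0.496, 0.3204, 0.2]
tool_rot: [-0.0, 0.18, 0.984, 0.0]
contact_force: [1.3, -0.2, -1.1]
gripper_width: 0.997
grasp_force: 0.0
```

Emit:
apply_moves(series=[{"dx":0,"dy":0,"dz":0,"turn":-0.12,"jaw":0},{"dx":0,"dy":0,"dz":0,"turn":-0.24,"jaw":0},{"dx":0,"dy":0,"dz":0,"turn":-0.307,"jaw":0},{"dx":0,"dy":0,"dz":0,"turn":-0.307,"jaw":0.1}])

```text
time: 2.52
tool_pos: [0.4975, 0.3181, 0.2002]
tool_rot: [-0.0, 0.031, 1.0, -0.0]
contact_force: [0.1, 0.4, 0.2]
gripper_width: 0.905
grasp_force: 0.0
```

```bash
cat >> h.py <<'E'
def tool():
    s=state(); w,x,y,z=s["tool_rot"]
    tx=np.array([1-2*(y*y+z*z),2*(x*y+w*z),2*(x*z-w*y)]); ang=np.arctan2(tx[1],tx[0])
    return s,ang
def togo(xy,yaw,z=None):
    """tool-frame mm shift and turn so TCP at xy and tool y axis lies along yaw+90deg (mod 180)"""
    s,a=tool(); d=np.array(xy)-s["tool_pos"][:2]
    ex=np.array([np.cos(a),np.sin(a)]); ey=np.array([np.sin(a),-np.cos(a)])
    t=-((yaw-a+np.pi/2)%np.pi-np.pi/2)
    return dict(dx=round(1e3*d@ex,1),dy=round(1e3*d@ey,1),turn=round(t,3),dz=None if z is None else round(1e3*(s["tool_pos"][2]-z),1),tcp=s["tool_pos"].round(4),ang=round(a,3),force=s["contact_force"].round(1),gw=round(s["gripper_width"],4),gf=s["grasp_force"],time=s["time"],jp=s["joint_pos"].round(2))
E
python3 - <<'E'
from h import *
np.set_printoptions(precision=4,suppress=True)
f=grab_frame("wrist"); save(f,"w2.png")
r=find(f,"green_filter"); print(r and (r["conf"],r["extent"]))
p0=[.496,.319,-.064,0]
if r is not None:
    p,c=fit([(f,r["region"])],p0,False); print(p,c, fit([(f,r["region"])],p0))
    print(togo(p[:2],p[2],.02))
E
```

```text
(0.83, [230.5, 125.7, 285.5, 215.9])
[ 0.4965  0.3211 -0.0499  0.    ] 0.9772186509970948 (array([ 0.4967,  0.3211, -0.0516, -0.0012]), np.float64(0.9781386138613861))
{'dx': np.float64(1.5), 'dy': np.float64(3.2), 'turn': np.float64(-0.016), 'dz': np.float64(180.4), 'tcp': array([0.4977, 0.3178, 0.2004]), 'ang': np.float64(3.076), 'force': array([-0.2, -0.5, -0.3]), 'gw': 0.8995, 'gf': 0.0, 'time': 2.6167, 'jp': array([ 0.44,  0.01,  1.74, -0.  ,  1.39, -1.06])}
```

View pics/w2.png

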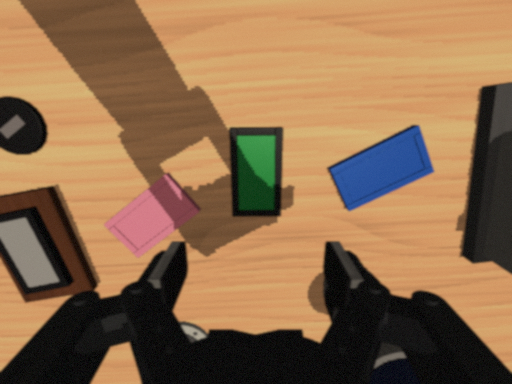

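The wrist picture shows the green filter at (256,171) between the pink (152,214) and blue (381,167) decoys, with the zoom lens hidden at lower right. Checking the lens clearance before going down.

```bash
python3 - <<'E'
from h import *
np.set_printoptions(precision=4,suppress=True)
for n in("scene","side"):
    f=grab_frame(n)
    for r in spotter.outline_of(f,"zoom_lens")[:2]:
        e=r["extent"]; print(n,r["conf"],e, plane(f,[(e[0]+e[2])/2,(e[1]+e[3])/2],.075), plane(f,[(e[0]+e[2])/2,e[3]-4],0))
E
```

```text
scene 0.86 [355.5, 235.7, 391.0, 292.1] [0.6638 0.4452 0.075 ] [0.6836 0.4649 0.    ]
side 0.89 [212.8, 58.2, 240.8, 111.4] [0.6656 0.4483 0.075 ] [0.6587 0.4316 0.    ]
side 0.71 [310.4, 308.2, 363.2, 360.7] [ 0.6458 -0.41    0.075 ] [ 0.6506 -0.4263  0.    ]
```

Emit:
apply_moves(series=[{"dx":1.5,"dy":3.2,"dz":35,"turn":-0.016,"jaw":0.12},{"dx":1.5,"dy":3.2,"dz":70,"turn":-0.016,"jaw":0.12},{"dx":1.5,"dy":3.2,"dz":105,"turn":-0.016,"jaw":0.12},{"dx":1.5,"dy":3.2,"dz":130,"turn":-0.016,"jaw":0.12},{"dx":1.5,"dy":3.2,"dz":130,"turn":-0.016,"jaw":0.12}])

```text
time: 3.23
tool_pos: [0.492, 0.3188, 0.0634]
tool_rot: [-0.005, 0.024, 1.0, -0.003]
contact_force: [-0.9, -0.9, -1.2]
gripper_width: 0.883
grasp_force: 0.0
```

```bash
python3 - <<'E'
from h import *
np.set_printoptions(precision=4,suppress=True)
f=grab_frame("wrist"); save(f,"w3.png")
r=find(f,"green_filter"); print(r and (r["conf"],r["extent"]))
p0=[.4965,.321,-.05,0]
if r is not None:
    p,c=fit([(f,r["region"])],p0,False); print(p,c)
    print(togo(p[:2],p[2],.02))
s,a=tool(); T=s["tool_pos"]; print(proj(f,[T,T-[0,0,.01],T-[0,0,.019],T+[0,.031,0],T-[0,.031,0]]))
E
```

```text
(0.68, [210.9, 146.9, 306.4, 291.1])
[ 0.4963  0.321  -0.052   0.    ] 0.9823949617454806
{'dx': np.float64(-0.3), 'dy': np.float64(0.2), 'turn': np.float64(0.004), 'dz': np.float64(49.8), 'tcp': array([0.496 , 0.3208, 0.0698]), 'ang': np.float64(3.093), 'force': array([-0.3,  0.8,  0.5]), 'gw': 0.879, 'gf': 0.0, 'time': 3.3333, 'jp': array([ 0.45,  0.15,  1.83,  0.  ,  1.17, -1.07])}
[[256.0016 276.4735]
 [256.0453 265.5494]
 [256.08   256.8685]
 [316.679  274.1409]
 [195.8748 278.785 ]]
```

View pics/w3.png

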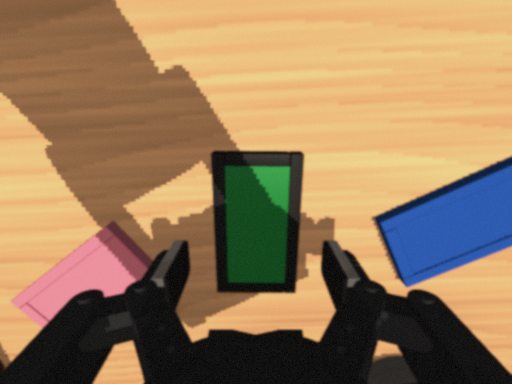

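Close view: green filter centred at (257,222) between the fingertips (180,243)/(332,243). It clears pink and blue.

Emit:
apply_moves(series=[{"dx":0,"dy":0,"dz":20,"turn":0.004,"jaw":0.12},{"dx":0,"dy":0,"dz":38,"turn":0.004,"jaw":0.12},{"dx":0,"dy":0,"dz":46,"turn":0.004,"jaw":0.12},{"dx":0,"dy":0,"dz":50,"turn":0.004,"jaw":0.12},{"dx":0,"dy":0,"dz":50,"turn":0.004,"jaw":0.12}])

```text
time: 3.75
tool_pos: [0.497, 0.3214, 0.0213]
tool_rot: [0.001, 0.026, 1.0, 0.0]
contact_force: [0.0, -0.7, 0.8]
gripper_width: 0.88
grasp_force: 0.0
```

Emit:
apply_moves(series=[{"dx":0,"dy":0,"dz":1,"turn":0,"jaw":0.15},{"dx":0,"dy":0,"dz":2,"turn":0,"jaw":0.15},{"dx":0,"dy":0,"dz":3,"turn":0,"jaw":0.15},{"dx":0,"dy":0,"dz":3,"turn":0,"jaw":0.15}])

```text
time: 4.08
tool_pos: [0.4968, 0.3213, 0.0179]
tool_rot: [0.0, 0.026, 1.0, 0.0]
contact_force: [0.1, -0.2, -0.1]
gripper_width: 0.849
grasp_force: 0.0
```

Emit:
apply_moves(series=[{"dx":0,"dy":0,"dz":1,"turn":0,"jaw":0.15},{"dx":0,"dy":0,"dz":2,"turn":0,"jaw":0.15},{"dx":0,"dy":0,"dz":2,"turn":0,"jaw":0.15}])

```text
time: 4.33
tool_pos: [0.4963, 0.321, 0.0151]
tool_rot: [-0.0, 0.026, 1.0, -0.0]
contact_force: [-0.5, 0.2, -0.1]
gripper_width: 0.85
grasp_force: 0.0
```

Emit:
apply_moves(series=[{"dx":0,"dy":0,"dz":1,"turn":0,"jaw":0.15},{"dx":0,"dy":0,"dz":1.5,"turn":0,"jaw":0.15},{"dx":0,"dy":0,"dz":1.5,"turn":0,"jaw":0.15}])

```text
time: 4.58
tool_pos: [0.4963, 0.321, 0.0136]
tool_rot: [-0.0, 0.026, 1.0, -0.0]
contact_force: [0.3, 0.3, -0.7]
gripper_width: 0.85
grasp_force: 0.0
```

Emit:
apply_moves(series=[{"dx":0,"dy":0,"dz":0,"turn":0,"jaw":0.2},{"dx":0,"dy":0,"dz":0,"turn":0,"jaw":0.23},{"dx":0,"dy":0,"dz":0,"turn":0,"jaw":0.25},{"dx":0,"dy":0,"dz":0,"turn":0,"jaw":0.25}])

```text
time: 4.92
tool_pos: [0.4964, 0.3209, 0.0139]
tool_rot: [-0.0, 0.026, 1.0, -0.0]
contact_force: [0.0, -1.3, 0.7]
gripper_width: 0.748
grasp_force: 0.6
```

Emit:
apply_moves(series=[{"dx":0,"dy":0,"dz":0,"turn":0,"jaw":0.26},{"dx":0,"dy":0,"dz":0,"turn":0,"jaw":0.265},{"dx":0,"dy":0,"dz":0,"turn":0,"jaw":0.265}])

```text
time: 5.17
tool_pos: [0.4965, 0.321, 0.0139]
tool_rot: [0.0, 0.026, 1.0, -0.0]
contact_force: [-0.3, -2.1, 1.1]
gripper_width: 0.732
grasp_force: 0.8
```

Emit:
apply_moves(series=[{"dx":0,"dy":0,"dz":0,"turn":0,"jaw":0.27},{"dx":0,"dy":0,"dz":0,"turn":0,"jaw":0.27},{"dx":0,"dy":0,"dz":0,"turn":0,"jaw":0.27}])

```text
time: 5.42
tool_pos: [0.4965, 0.321, 0.0139]
tool_rot: [0.0, 0.026, 1.0, -0.0]
contact_force: [-0.0, -1.2, 2.2]
gripper_width: 0.732
grasp_force: 0.9
```

Emit:
apply_moves(series=[{"dx":0,"dy":0,"dz":0,"turn":0,"jaw":0.275},{"dx":0,"dy":0,"dz":0,"turn":0,"jaw":0.275},{"dx":0,"dy":0,"dz":0,"turn":0,"jaw":0.275}])

```text
time: 5.67
tool_pos: [0.4965, 0.3211, 0.0139]
tool_rot: [0.0, 0.026, 1.0, -0.0]
contact_force: [0.3, -2.7, 2.0]
gripper_width: 0.725
grasp_force: 2.1
```

Emit:
apply_moves(series=[{"dx":0,"dy":0,"dz":0,"turn":0,"jaw":0.28},{"dx":0,"dy":0,"dz":0,"turn":0,"jaw":0.28},{"dx":0,"dy":0,"dz":0,"turn":0,"jaw":0.28}])

```text
time: 5.92
tool_pos: [0.4965, 0.3212, 0.014]
tool_rot: [0.0, 0.026, 1.0, 0.0]
contact_force: [0.1, -1.8, 3.7]
gripper_width: 0.72
grasp_force: 12.1
```

Emit:
apply_moves(series=[{"dx":0,"dy":0,"dz":0,"turn":0,"jaw":0.285},{"dx":0,"dy":0,"dz":0,"turn":0,"jaw":0.285},{"dx":0,"dy":0,"dz":0,"turn":0,"jaw":0.285}])

```text
time: 6.17
tool_pos: [0.4965, 0.3212, 0.0141]
tool_rot: [0.0, 0.026, 1.0, 0.0]
contact_force: [-0.0, -0.8, 4.8]
gripper_width: 0.722
grasp_force: 22.1
```

Emit:
apply_moves(series=[{"dx":0,"dy":0,"dz":0,"turn":0,"jaw":0.281},{"dx":0,"dy":0,"dz":0,"turn":0,"jaw":0.281},{"dx":0,"dy":0,"dz":-2,"turn":0,"jaw":0.281},{"dx":0,"dy":0,"dz":-4,"turn":0,"jaw":0.281},{"dx":0,"dy":0,"dz":-6,"turn":0,"jaw":0.281}])

```text
time: 6.58
tool_pos: [0.4957, 0.321, 0.0191]
tool_rot: [-0.001, 0.026, 1.0, -0.0]
contact_force: [0.5, -1.1, -1.2]
gripper_width: 0.721
grasp_force: 20.6
```

```bash
python3 - <<'E'
from h import *
np.set_printoptions(precision=4,suppress=True)
f=grab_frame("wrist"); save(f,"w4.png")
r=find(f,"green_filter"); print(r and (r["conf"],r["extent"]))
if r is not None: print(fit([(f,r["region"])],[.4965,.321,-.05,.005]))
print(togo([.576,.0308],.158,.15))
E
```

```text
(0.58, [194.9, 153.2, 322.4, 336.6])
(array([ 0.4959,  0.3229, -0.0519,  0.0024]), np.float64(0.957957301492114))
{'dx': np.float64(-94.6), 'dy': np.float64(-285.9), 'turn': np.float64(-0.21), 'dz': np.float64(-130.2), 'tcp': array([0.4963, 0.3212, 0.0198]), 'ang': np.float64(3.09), 'force': array([-0. ,  0.1, -0.5]), 'gw': 0.7219, 'gf': 20.61879962682724, 'time': 6.6833, 'jp': array([ 0.45,  0.22,  1.84,  0.  ,  1.08, -1.07])}
```

View pics/w4.png

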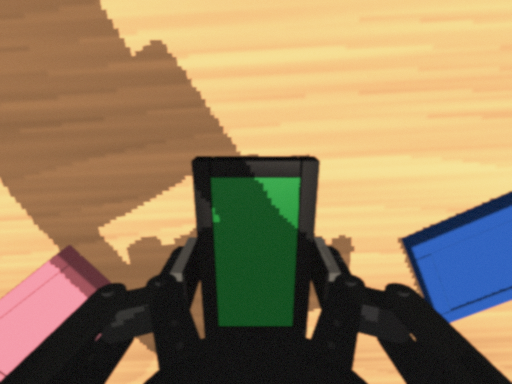

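Held centrally at (256,245), lifted. I'll ease the grip a touch and lift more.

Emit:
apply_moves(series=[{"dx":0,"dy":0,"dz":-3,"turn":0,"jaw":0.279},{"dx":0,"dy":0,"dz":-10,"turn":0,"jaw":0.278},{"dx":0,"dy":0,"dz":-25,"turn":0,"jaw":0.278},{"dx":-5,"dy":-15,"dz":-45,"turn":-0.02,"jaw":0.278},{"dx":-10,"dy":-35,"dz":-65,"turn":-0.04,"jaw":0.278}])

```text
time: 7.1
tool_pos: [0.5042, 0.2861, 0.0856]
tool_rot: [-0.0, 0.004, 1.0, 0.0]
contact_force: [1.0, 0.2, -0.3]
gripper_width: 0.72
grasp_force: 11.8
```

Emit:
apply_moves(series=[{"dx":-8,"dy":-25,"dz":-15,"turn":-0.03,"jaw":0.278},{"dx":-16,"dy":-50,"dz":-25,"turn":-0.06,"jaw":0.278},{"dx":-25,"dy":-75,"dz":-30,"turn":-0.09,"jaw":0.278},{"dx":-34,"dy":-100,"dz":-30,"turn":-0.12,"jaw":0.278},{"dx":-41,"dy":-122,"dz":-30,"turn":-0.15,"jaw":0.278}])

```text
time: 7.52
tool_pos: [0.5452, 0.1618, 0.1165]
tool_rot: [0.001, -0.07, 0.998, 0.0]
contact_force: [0.2, 0.7, -0.7]
gripper_width: 0.725
grasp_force: 11.8
```

```bash
python3 - <<'E'
from h import *
f=grab_frame("wrist")
print(togo([.576,.0308],.158,.12))
for n in("grey_filter","stand"):
  for r in spotter.outline_of(f,n)[:2]: print(n,r["conf"],r["extent"])
E
```

```text
{'dx': np.float64(-12.1), 'dy': np.float64(-130.7), 'turn': np.float64(-0.02), 'dz': np.float64(-3.9), 'tcp': array([0.546 , 0.1586, 0.1161]), 'ang': np.float64(-3.004), 'force': array([ 1.8, -2. , -1.7]), 'gw': 0.7275, 'gf': 11.798203736543655, 'time': 7.5667, 'jp': array([ 0.15,  0.04,  1.86, -0.  ,  1.24, -1.55])}
grey_filter 0.62 [42.6, 147.6, 147.6, 280.6]
stand 0.65 [26.7, 123.9, 170.4, 284.3]
```

```bash
python3 - <<'E'
from h import *
np.set_printoptions(precision=4,suppress=True)
f=grab_frame("wrist"); save(f,"w5.png")
for n,d in(("grey_filter",(.11,.062,.012)),("stand",(.15,.1,.022))):
  r=spotter.outline_of(f,n)
  if r: z=.022 if n[0]=="g" else 0; print(n,fit([(f,r[0]["region"])],[.576,.031,.158,z],False,d))
print(state()["tool_pos"])
E
```

```text
grey_filter (array([0.575 , 0.0323, 0.1556, 0.022 ]), np.float64(0.9486297782132579))
stand (array([0.5764, 0.0323, 0.1195, 0.    ]), np.float64(0.4239428402953336))
[0.5439 0.1638 0.1149]
```

View pics/w5.png

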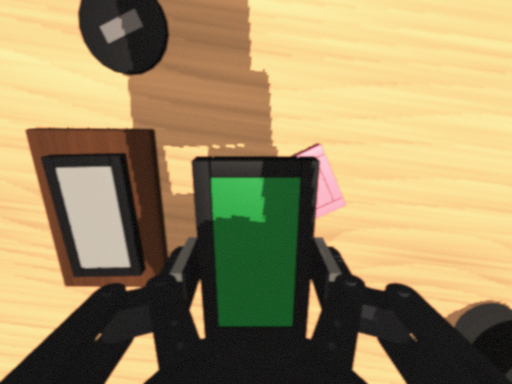

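Wrist picture: grey filter at (93,215) on the stand, green held; the grey measurement agrees with the earlier three-view fit.

Emit:
apply_moves(series=[{"dx":-3,"dy":-30,"dz":0,"turn":-0.01,"jaw":0.278},{"dx":-6,"dy":-60,"dz":0,"turn":-0.02,"jaw":0.278},{"dx":-9,"dy":-90,"dz":0,"turn":-0.02,"jaw":0.278},{"dx":-12,"dy":-115,"dz":0,"turn":-0.02,"jaw":0.278},{"dx":-12,"dy":-130,"dz":0,"turn":-0.02,"jaw":0.278}])

```text
time: 8.23
tool_pos: [0.5745, 0.035, 0.115]
tool_rot: [0.0, -0.079, 0.997, -0.0]
contact_force: [-0.6, -0.3, -1.5]
gripper_width: 0.722
grasp_force: 11.8
```

Emit:
apply_moves(series=[{"dx":0,"dy":0,"dz":8,"turn":0,"jaw":0.278},{"dx":0,"dy":0,"dz":20,"turn":0,"jaw":0.278},{"dx":0,"dy":0,"dz":30,"turn":0,"jaw":0.278},{"dx":0,"dy":0,"dz":35,"turn":0,"jaw":0.278},{"dx":0,"dy":0,"dz":35,"turn":0,"jaw":0.278}])

```text
time: 8.65
tool_pos: [0.5718, 0.0374, 0.0768]
tool_rot: [-0.003, -0.08, 0.997, 0.0]
contact_force: [-0.2, 0.6, -1.7]
gripper_width: 0.726
grasp_force: 11.8
```

```bash
python3 - <<'E'
from h import *
np.set_printoptions(precision=4,suppress=True)
print(togo([.5757,.0315],.157,.052))
v=[]
for n in("scene","side"):
    f=grab_frame(n); r=find(f,"green_filter")
    if r: v.append((f,r["region"])); print(n,fit(v[-1:],[.576,.031,.157,.066],False))
if len(v)>1: print(fit(v,[.576,.031,.157,.066]))
f=v[-1][0]; save(f,"s6.png",(180,100,300,240),4)
E
```

```text
{'dx': np.float64(-2.9), 'dy': np.float64(-6.4), 'turn': np.float64(0.003), 'dz': np.float64(24.8), 'tcp': array([0.5718, 0.0374, 0.0768]), 'ang': np.float64(-2.982), 'force': array([-0.2,  0.6, -1.7]), 'gw': 0.7256, 'gf': 11.76752284169197, 'time': 8.65, 'jp': array([-0.06,  0.1 ,  1.86,  0.  ,  1.18, -1.8 ])}
scene (array([0.5784, 0.0335, 0.2968, 0.066 ]), np.float64(0.7647270978600625))
side (array([0.5722, 0.039 , 0.1128, 0.066 ]), np.float64(0.5572529224229543))
(array([0.5735, 0.0374, 0.1236, 0.0655]), np.float64(0.6500120972758872))
```

View pics/s6.png

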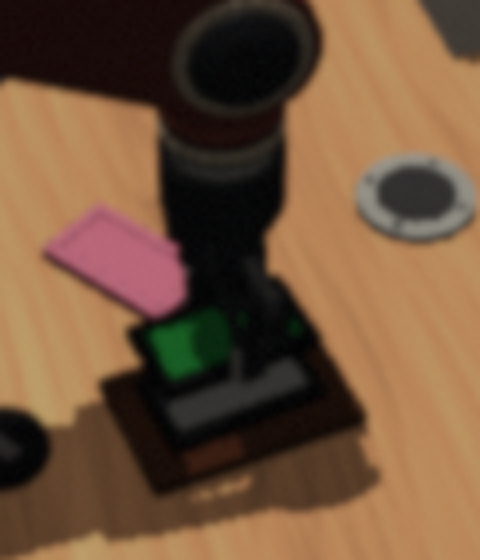

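Green hovers level above grey (crop (230,345)). Letting it settle, then reading the true offset.

Emit:
apply_moves(series=[{"dx":0,"dy":0,"dz":0,"turn":0,"jaw":0.278},{"dx":0,"dy":0,"dz":0,"turn":0,"jaw":0.278},{"dx":0,"dy":0,"dz":0,"turn":0,"jaw":0.278}])

```text
time: 9.1
tool_pos: [0.5743, 0.036, 0.0803]
tool_rot: [0.0, -0.079, 0.997, -0.0]
contact_force: [0.8, -0.6, -0.5]
gripper_width: 0.72
grasp_force: 11.8
```

```bash
python3 - <<'E'
from h import *
print(togo([.5757,.0315],.157,.052))
E
```

```text
{'dx': np.float64(-0.7), 'dy': np.float64(-4.7), 'turn': np.float64(0.001), 'dz': np.float64(28.3), 'tcp': array([0.5743, 0.036 , 0.0803]), 'ang': np.float64(-2.983), 'force': array([ 0.8, -0.6, -0.5]), 'gw': 0.7196, 'gf': 11.771469712257385, 'time': 9.1, 'jp': array([-0.07,  0.1 ,  1.86,  0.  ,  1.18, -1.8 ])}
```

Emit:
apply_moves(series=[{"dx":-0.7,"dy":-4.7,"dz":6,"turn":0,"jaw":0.278},{"dx":-0.7,"dy":-4.7,"dz":14,"turn":0,"jaw":0.278},{"dx":-0.7,"dy":-4.7,"dz":22,"turn":0,"jaw":0.278},{"dx":-0.7,"dy":-4.7,"dz":27,"turn":0,"jaw":0.278},{"dx":-0.7,"dy":-4.7,"dz":28,"turn":0,"jaw":0.278}])

```text
time: 9.52
tool_pos: [0.5739, 0.0315, 0.0495]
tool_rot: [-0.002, -0.079, 0.997, 0.0]
contact_force: [-1.1, 0.7, -1.5]
gripper_width: 0.721
grasp_force: 11.8
```

Emit:
apply_moves(series=[{"dx":0,"dy":0,"dz":0,"turn":0,"jaw":0.278},{"dx":0,"dy":0,"dz":1,"turn":0,"jaw":0.278},{"dx":0,"dy":0,"dz":2,"turn":0,"jaw":0.278},{"dx":0,"dy":0,"dz":2,"turn":0,"jaw":0.278}])

```text
time: 9.85
tool_pos: [0.5755, 0.0315, 0.05]
tool_rot: [0.0, -0.079, 0.997, -0.0]
contact_force: [0.0, -0.1, -1.4]
gripper_width: 0.724
grasp_force: 11.8
```

```bash
python3 - <<'E'
from h import *
print(togo([.5757,.0315],.157,.048))
E
```

```text
{'dx': np.float64(-0.2), 'dy': np.float64(-0.1), 'turn': np.float64(0.001), 'dz': np.float64(2.0), 'tcp': array([0.5755, 0.0315, 0.05  ]), 'ang': np.float64(-2.983), 'force': array([ 0. , -0.1, -1.4]), 'gw': 0.7235, 'gf': 11.780970096588135, 'time': 9.85, 'jp': array([-0.07,  0.15,  1.87,  0.  ,  1.12, -1.8 ])}
```

Aligned within 0.2 mm. Feeling for contact in half-millimetre steps.

Emit:
apply_moves(series=[{"dx":0,"dy":0,"dz":0.5,"turn":0,"jaw":0.278},{"dx":0,"dy":0,"dz":1,"turn":0,"jaw":0.278},{"dx":0,"dy":0,"dz":1.5,"turn":0,"jaw":0.278},{"dx":0,"dy":0,"dz":1.5,"turn":0,"jaw":0.278}])

```text
time: 10.18
tool_pos: [0.5753, 0.0315, 0.0483]
tool_rot: [-0.0, -0.079, 0.997, -0.0]
contact_force: [0.4, 0.2, -2.2]
gripper_width: 0.723
grasp_force: 11.8
```

Emit:
apply_moves(series=[{"dx":0,"dy":0,"dz":0.5,"turn":0,"jaw":0.278},{"dx":0,"dy":0,"dz":0.5,"turn":0,"jaw":0.278},{"dx":0,"dy":0,"dz":0.5,"turn":0,"jaw":0.278}])

```text
time: 10.43
tool_pos: [0.5755, 0.0315, 0.048]
tool_rot: [0.0, -0.079, 0.997, -0.0]
contact_force: [-0.4, -0.5, 0.1]
gripper_width: 0.72
grasp_force: 11.8
```

Emit:
apply_moves(series=[{"dx":0,"dy":0,"dz":0.5,"turn":0,"jaw":0.278},{"dx":0,"dy":0,"dz":0.5,"turn":0,"jaw":0.278},{"dx":0,"dy":0,"dz":0.5,"turn":0,"jaw":0.278}])

```text
time: 10.68
tool_pos: [0.5755, 0.0315, 0.048]
tool_rot: [-0.0, -0.079, 0.997, -0.0]
contact_force: [-4.2, -0.1, 5.8]
gripper_width: 0.722
grasp_force: 12.3
```

Contact at 5.8 N, so I'm releasing slowly.

Emit:
apply_moves(series=[{"dx":0,"dy":0,"dz":-0.2,"turn":0,"jaw":0.274},{"dx":0,"dy":0,"dz":-0.3,"turn":0,"jaw":0.27},{"dx":0,"dy":0,"dz":-0.3,"turn":0,"jaw":0.26},{"dx":0,"dy":0,"dz":-0.3,"turn":0,"jaw":0.23},{"dx":0,"dy":0,"dz":-0.3,"turn":0,"jaw":0.18}])

```text
time: 11.1
tool_pos: [0.5753, 0.0315, 0.0474]
tool_rot: [-0.0, -0.079, 0.997, 0.0]
contact_force: [-0.3, -0.5, 0.2]
gripper_width: 0.817
grasp_force: 0.0
```

Emit:
apply_moves(series=[{"dx":0,"dy":0,"dz":0,"turn":0,"jaw":0.12},{"dx":0,"dy":0,"dz":0,"turn":0,"jaw":0.12},{"dx":0,"dy":0,"dz":-8,"turn":0,"jaw":0.12},{"dx":0,"dy":0,"dz":-25,"turn":0,"jaw":0.12},{"dx":0,"dy":0,"dz":-50,"turn":0,"jaw":0.12}])

```text
time: 11.52
tool_pos: [0.5734, 0.0316, 0.096]
tool_rot: [-0.003, -0.079, 0.997, 0.0]
contact_force: [0.2, 0.3, 0.7]
gripper_width: 0.882
grasp_force: 0.0
```

Emit:
apply_moves(series=[{"dx":0,"dy":0,"dz":-25,"turn":0,"jaw":0.12},{"dx":0,"dy":-15,"dz":-50,"turn":0,"jaw":0.12},{"dx":0,"dy":-40,"dz":-75,"turn":0,"jaw":0.12},{"dx":0,"dy":-60,"dz":-90,"turn":0,"jaw":0.12},{"dx":0,"dy":-60,"dz":-90,"turn":0,"jaw":0.12}])

```text
time: 11.93
tool_pos: [0.5879, -0.0309, 0.1937]
tool_rot: [0.005, -0.078, 0.997, -0.002]
contact_force: [1.6, -0.7, 0.2]
gripper_width: 0.877
grasp_force: 0.0
```

```bash
python3 - <<'E'
from h import *
np.set_printoptions(precision=4,suppress=True)
f=grab_frame("wrist"); save(f,"w7.png")
r=find(f,"green_filter")
if r: print("green",r["conf"],fit([(f,r["region"])],[.5757,.0315,.157,.034],False),fit([(f,r["region"])],[.5757,.0315,.157,.034]))
r=find(f,"amber_filter")
if r: print("amber",r["conf"],r["extent"],fit([(f,r["region"])],[.514,-.293,-.47,0],False))
print(togo([.5139,-.2930],-.48,.2))
E
```

```text
green 0.6 (array([0.5755, 0.0331, 0.1578, 0.034 ]), np.float64(0.9806564533813485)) (array([0.5757, 0.0338, 0.1574, 0.0314]), np.float64(0.9852206240858118))
amber 0.89 [1.6, 1.8, 75.6, 135.8] (array([ 0.515 , -0.2921, -0.4791,  0.    ]), np.float64(0.97965541295976))
{'dx': np.float64(111.3), 'dy': np.float64(-251.2), 'turn': np.float64(0.638), 'dz': np.float64(-12.9), 'tcp': array([ 0.5843, -0.0274,  0.1871]), 'ang': np.float64(-2.984), 'force': array([-0.2, -0. ,  0.6]), 'gw': 0.8776, 'gf': 0.0, 'time': 12.0833, 'jp': array([-0.17,  0.01,  1.77,  0.  ,  1.37, -1.9 ])}
```

View pics/w7.png

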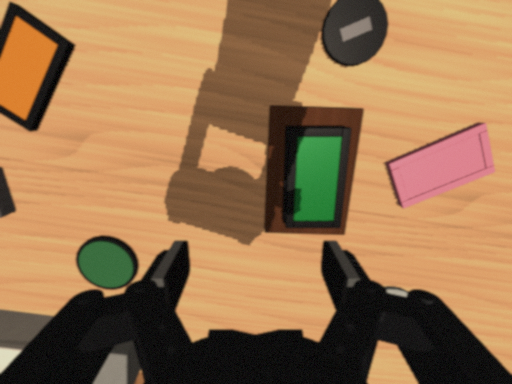

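Green lies on grey at (317,176), matching in position. Amber is at (32,67). Going to amber.

Emit:
apply_moves(series=[{"dx":16,"dy":-36,"dz":0,"turn":0.1,"jaw":0.12},{"dx":32,"dy":-72,"dz":0,"turn":0.2,"jaw":0.12},{"dx":48,"dy":-108,"dz":0,"turn":0.3,"jaw":0.12},{"dx":64,"dy":-144,"dz":0,"turn":0.4,"jaw":0.12},{"dx":80,"dy":-180,"dz":0,"turn":0.5,"jaw":0.12}])

```text
time: 12.5
tool_pos: [0.5327, -0.2178, 0.1854]
tool_rot: [-0.002, 0.172, 0.985, 0.001]
contact_force: [0.8, -0.2, -0.3]
gripper_width: 0.879
grasp_force: 0.0
```

```bash
python3 - <<'E'
from h import *
print(togo([.5143,-.2927],-.479,.14))
E
```

```text
{'dx': np.float64(-8.0), 'dy': np.float64(-76.7), 'turn': np.float64(0.134), 'dz': np.float64(45.4), 'tcp': array([ 0.5327, -0.2178,  0.1854]), 'ang': np.float64(2.797), 'force': array([ 0.8, -0.2, -0.3]), 'gw': 0.8788, 'gf': 0.0, 'time': 12.5, 'jp': array([-0.52, -0.01,  1.79,  0.  ,  1.37, -1.74])}
```

Emit:
apply_moves(series=[{"dx":-3,"dy":-28,"dz":15,"turn":0.05,"jaw":0.12},{"dx":-6,"dy":-56,"dz":30,"turn":0.1,"jaw":0.12},{"dx":-8,"dy":-76,"dz":60,"turn":0.134,"jaw":0.12},{"dx":-8,"dy":-76,"dz":90,"turn":0.134,"jaw":0.12},{"dx":-8,"dy":-76,"dz":110,"turn":0.134,"jaw":0.12}])

```text
time: 12.92
tool_pos: [0.5138, -0.2909, 0.0727]
tool_rot: [-0.003, 0.236, 0.972, 0.001]
contact_force: [0.5, -0.1, -0.1]
gripper_width: 0.877
grasp_force: 0.0
```

Emit:
apply_moves(series=[{"dx":0,"dy":0,"dz":0,"turn":0,"jaw":0.12},{"dx":0,"dy":0,"dz":0,"turn":0,"jaw":0.12},{"dx":0,"dy":0,"dz":0,"turn":0,"jaw":0.12}])

```text
time: 13.17
tool_pos: [0.5168, -0.2918, 0.0781]
tool_rot: [0.0, 0.235, 0.972, -0.0]
contact_force: [0.0, 0.1, 1.0]
gripper_width: 0.879
grasp_force: 0.0
```

```bash
python3 - <<'E'
from h import *
np.set_printoptions(precision=4,suppress=True)
f=grab_frame("wrist"); save(f,"w8.png")
r=find(f,"amber_filter"); p=None
if r: p,c=fit([(f,r["region"])],[.514,-.293,-.48,0],False); print(r["conf"],r["extent"],p,c,fit([(f,r["region"])],[.514,-.293,-.48,0])[0])
if p is not None: print(togo(p[:2],p[2],.0139))
E
```

```text
0.84 [207.9, 140.5, 294.8, 276.8] [ 0.5149 -0.2914 -0.4713  0.    ] 0.9819763586002419 [ 0.5155 -0.2918 -0.4712 -0.0013]
{'dx': np.float64(2.9), 'dy': np.float64(-0.2), 'turn': np.float64(-0.004), 'dz': np.float64(65.8), 'tcp': array([ 0.5176, -0.2926,  0.0797]), 'ang': np.float64(2.667), 'force': array([-0.2, -0.3,  0.4]), 'gw': 0.8834, 'gf': 0.0, 'time': 13.2667, 'jp': array([-0.64,  0.14,  1.82,  0.  ,  1.18, -1.74])}
```

View pics/w8.png

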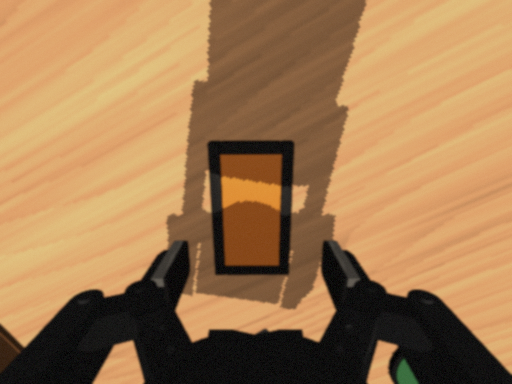

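Amber is at (251,208), centred between the fingers. Going down.

Emit:
apply_moves(series=[{"dx":2.5,"dy":-0.2,"dz":20,"turn":-0.004,"jaw":0.13},{"dx":2.5,"dy":-0.2,"dz":42,"turn":-0.004,"jaw":0.14},{"dx":2.5,"dy":-0.2,"dz":56,"turn":-0.004,"jaw":0.15},{"dx":2.5,"dy":-0.2,"dz":60,"turn":-0.004,"jaw":0.15},{"dx":2.5,"dy":-0.2,"dz":60,"turn":-0.004,"jaw":0.15}])

```text
time: 13.68
tool_pos: [0.5135, -0.2909, 0.0169]
tool_rot: [-0.001, 0.234, 0.972, 0.0]
contact_force: [-0.6, -0.5, 0.1]
gripper_width: 0.85
grasp_force: 0.0
```

Emit:
apply_moves(series=[{"dx":0,"dy":0,"dz":0,"turn":0,"jaw":0.15},{"dx":0,"dy":0,"dz":0,"turn":0,"jaw":0.15}])

```text
time: 13.85
tool_pos: [0.5149, -0.2921, 0.0192]
tool_rot: [0.001, 0.234, 0.972, -0.001]
contact_force: [-0.0, -0.5, 0.7]
gripper_width: 0.848
grasp_force: 0.0
```

```bash
python3 - <<'E'
from h import *
np.set_printoptions(precision=4,suppress=True)
f=grab_frame("wrist"); r=find(f,"amber_filter")
if r: print(fit([(f,r["region"])],[.515,-.2914,-.471,0],False))
print(togo([.5152,-.2916],-.471,.0138))
E
```

```text
(array([ 0.5153, -0.292 , -0.4717,  0.    ]), np.float64(0.9621927349292696))
{'dx': np.float64(-0.1), 'dy': np.float64(0.6), 'turn': np.float64(-0.001), 'dz': np.float64(5.3), 'tcp': array([ 0.5148, -0.2921,  0.0191]), 'ang': np.float64(2.67), 'force': array([ 0.2, -0.5, -0.2]), 'gw': 0.8531, 'gf': 0.0, 'time': 13.95, 'jp': array([-0.64,  0.23,  1.84, -0.  ,  1.07, -1.74])}
```

Emit:
apply_moves(series=[{"dx":-0.3,"dy":0,"dz":2,"turn":0,"jaw":0.15},{"dx":-0.3,"dy":0,"dz":4,"turn":0,"jaw":0.18},{"dx":-0.3,"dy":0,"dz":5,"turn":0,"jaw":0.21},{"dx":-0.3,"dy":0,"dz":5,"turn":0,"jaw":0.24},{"dx":-0.3,"dy":0,"dz":5,"turn":0,"jaw":0.25}])

```text
time: 14.37
tool_pos: [0.5144, -0.2918, 0.013]
tool_rot: [0.0, 0.234, 0.972, -0.0]
contact_force: [-0.6, 0.0, 1.8]
gripper_width: 0.75
grasp_force: 1.4
```

Emit:
apply_moves(series=[{"dx":0,"dy":0,"dz":0,"turn":0,"jaw":0.26},{"dx":0,"dy":0,"dz":0,"turn":0,"jaw":0.265},{"dx":0,"dy":0,"dz":0,"turn":0,"jaw":0.27},{"dx":0,"dy":0,"dz":0,"turn":0,"jaw":0.275},{"dx":0,"dy":0,"dz":0,"turn":0,"jaw":0.275}])

```text
time: 14.78
tool_pos: [0.5147, -0.2919, 0.0135]
tool_rot: [0.0, 0.234, 0.972, -0.0]
contact_force: [-1.0, 1.1, 5.8]
gripper_width: 0.727
grasp_force: 3.4
```

Emit:
apply_moves(series=[{"dx":0,"dy":0,"dz":0,"turn":0,"jaw":0.278},{"dx":0,"dy":0,"dz":0,"turn":0,"jaw":0.28},{"dx":0,"dy":0,"dz":0,"turn":0,"jaw":0.28},{"dx":0,"dy":0,"dz":0,"turn":0,"jaw":0.28}])

```text
time: 15.12
tool_pos: [0.5147, -0.2919, 0.0136]
tool_rot: [0.001, 0.234, 0.972, -0.0]
contact_force: [-0.3, 0.1, 6.1]
gripper_width: 0.725
grasp_force: 13.1
```

Held at 13 N. Lifting.

Emit:
apply_moves(series=[{"dx":0,"dy":0,"dz":-2,"turn":0,"jaw":0.28},{"dx":0,"dy":0,"dz":-8,"turn":0,"jaw":0.28},{"dx":0,"dy":0,"dz":-25,"turn":0,"jaw":0.28},{"dx":0,"dy":0,"dz":-50,"turn":0,"jaw":0.28},{"dx":0,"dy":0,"dz":-80,"turn":0,"jaw":0.28}])

```text
time: 15.53
tool_pos: [0.5123, -0.2902, 0.0908]
tool_rot: [-0.003, 0.234, 0.972, 0.001]
contact_force: [-0.1, -0.9, -0.2]
gripper_width: 0.717
grasp_force: 12.3
```

```bash
python3 - <<'E'
from h import *
np.set_printoptions(precision=4,suppress=True)
for n in("wrist","side"):
    f=grab_frame(n); r=find(f,"amber_filter"); print(n, r and fit([(f,r["region"])],[.5147,-.2919,-.471,state()["tool_pos"][2]-.0136],False))
print(togo([.5755,.0320],.157,.15))
E
```

```text
wrist (array([ 0.5139, -0.287 , -0.4711,  0.0847]), np.float64(0.8222576957430907))
side (array([ 0.5186, -0.2906, -0.4601,  0.0798]), np.float64(0.6651205595435303))
{'dx': np.float64(92.8), 'dy': np.float64(316.1), 'turn': np.float64(-0.629), 'dz': np.float64(-56.6), 'tcp': array([ 0.5145, -0.2918,  0.0934]), 'ang': np.float64(2.67), 'force': array([-0. , -0.1, -1. ]), 'gw': 0.7246, 'gf': 12.319641709327698, 'time': 15.7333, 'jp': array([-0.64,  0.12,  1.82, -0.  ,  1.2 , -1.74])}
```

Emit:
apply_moves(series=[{"dx":6,"dy":20,"dz":-10,"turn":-0.05,"jaw":0.28},{"dx":14,"dy":50,"dz":-25,"turn":-0.13,"jaw":0.28},{"dx":23,"dy":80,"dz":-35,"turn":-0.22,"jaw":0.28},{"dx":32,"dy":110,"dz":-40,"turn":-0.31,"jaw":0.28},{"dx":41,"dy":140,"dz":-40,"turn":-0.4,"jaw":0.28}])

```text
time: 16.15
tool_pos: [0.541, -0.1468, 0.132]
tool_rot: [-0.0, 0.034, 0.999, 0.0]
contact_force: [-0.1, -0.3, -1.1]
gripper_width: 0.721
grasp_force: 12.4
```

```bash
python3 - <<'E'
from h import *
print(togo([.5755,.0320],.157,.15))
E
```

```text
{'dx': np.float64(-22.3), 'dy': np.float64(180.7), 'turn': np.float64(-0.225), 'dz': np.float64(-18.0), 'tcp': array([ 0.541 , -0.1468,  0.132 ]), 'ang': np.float64(3.074), 'force': array([-0.1, -0.3, -1.1]), 'gw': 0.7212, 'gf': 12.36833319067955, 'time': 16.15, 'jp': array([-0.4 ,  0.  ,  1.87,  0.  ,  1.27, -1.9 ])}
```

Emit:
apply_moves(series=[{"dx":-4,"dy":30,"dz":0,"turn":-0.05,"jaw":0.28},{"dx":-8,"dy":60,"dz":0,"turn":-0.1,"jaw":0.28},{"dx":-12,"dy":95,"dz":0,"turn":-0.15,"jaw":0.28},{"dx":-17,"dy":130,"dz":0,"turn":-0.2,"jaw":0.28},{"dx":-20,"dy":160,"dz":0,"turn":-0.225,"jaw":0.28}])

```text
time: 16.57
tool_pos: [0.5714, 0.0122, 0.1301]
tool_rot: [-0.002, -0.078, 0.997, 0.001]
contact_force: [0.1, -0.3, -0.2]
gripper_width: 0.723
grasp_force: 12.4
```

Emit:
apply_moves(series=[{"dx":0,"dy":7,"dz":0,"turn":0,"jaw":0.28},{"dx":0,"dy":12,"dz":0,"turn":0,"jaw":0.28},{"dx":0,"dy":12,"dz":0,"turn":0,"jaw":0.28},{"dx":0,"dy":12,"dz":0,"turn":0,"jaw":0.28}])

```text
time: 16.9
tool_pos: [0.5701, 0.0211, 0.1315]
tool_rot: [-0.001, -0.076, 0.997, -0.0]
contact_force: [0.0, 0.2, -0.1]
gripper_width: 0.724
grasp_force: 12.4
```

```bash
python3 - <<'E'
from h import *
print(togo([.5755,.0320],.157,.065))
E
```

```text
{'dx': np.float64(-7.0), 'dy': np.float64(10.0), 'turn': np.float64(-0.005), 'dz': np.float64(66.5), 'tcp': array([0.5701, 0.0211, 0.1315]), 'ang': np.float64(-2.989), 'force': array([ 0. ,  0.2, -0.1]), 'gw': 0.724, 'gf': 12.39506185054779, 'time': 16.9, 'jp': array([-0.09,  0.03,  1.84, -0.  ,  1.27, -1.82])}
```

Emit:
apply_moves(series=[{"dx":-7,"dy":10,"dz":5,"turn":-0.005,"jaw":0.28},{"dx":-7,"dy":10,"dz":20,"turn":-0.005,"jaw":0.28},{"dx":-7,"dy":10,"dz":38,"turn":-0.005,"jaw":0.28},{"dx":-7,"dy":10,"dz":48,"turn":-0.005,"jaw":0.28},{"dx":-7,"dy":10,"dz":50,"turn":-0.005,"jaw":0.28}])

```text
time: 17.32
tool_pos: [0.5745, 0.0323, 0.0795]
tool_rot: [-0.003, -0.078, 0.997, 0.0]
contact_force: [0.1, 0.2, -1.6]
gripper_width: 0.722
grasp_force: 12.4
```

Emit:
apply_moves(series=[{"dx":0,"dy":0,"dz":0,"turn":0,"jaw":0.28},{"dx":0,"dy":0,"dz":0,"turn":0,"jaw":0.28},{"dx":0,"dy":0,"dz":0,"turn":0,"jaw":0.28}])

```text
time: 17.57
tool_pos: [0.5772, 0.0325, 0.0838]
tool_rot: [0.001, -0.079, 0.997, -0.0]
contact_force: [-0.9, -0.1, 0.6]
gripper_width: 0.72
grasp_force: 12.4
```

```bash
python3 - <<'E'
from h import *
print(togo([.5755,.0318],.157,.062))
E
```

```text
{'dx': np.float64(1.8), 'dy': np.float64(-0.5), 'turn': np.float64(0.001), 'dz': np.float64(21.8), 'tcp': array([0.5772, 0.0325, 0.0838]), 'ang': np.float64(-2.984), 'force': array([-0.9, -0.1,  0.6]), 'gw': 0.7202, 'gf': 12.383311539888382, 'time': 17.5667, 'jp': array([-0.07,  0.1 ,  1.85,  0.  ,  1.18, -1.8 ])}
```

Emit:
apply_moves(series=[{"dx":1.5,"dy":-0.5,"dz":6,"turn":0,"jaw":0.28},{"dx":1.5,"dy":-0.5,"dz":12,"turn":0,"jaw":0.28},{"dx":1.5,"dy":-0.5,"dz":17,"turn":0,"jaw":0.28},{"dx":1.5,"dy":-0.5,"dz":20,"turn":0,"jaw":0.28},{"dx":1.5,"dy":-0.5,"dz":20,"turn":0,"jaw":0.28}])

```text
time: 17.98
tool_pos: [0.5739, 0.0321, 0.0612]
tool_rot: [-0.001, -0.079, 0.997, 0.0]
contact_force: [-0.2, -0.2, -1.9]
gripper_width: 0.723
grasp_force: 12.4
```

Emit:
apply_moves(series=[{"dx":0,"dy":0,"dz":0,"turn":0,"jaw":0.28},{"dx":0,"dy":0,"dz":0,"turn":0,"jaw":0.28},{"dx":0,"dy":0,"dz":0,"turn":0,"jaw":0.28}])

```text
time: 18.23
tool_pos: [0.5752, 0.032, 0.0629]
tool_rot: [0.0, -0.079, 0.997, -0.0]
contact_force: [0.1, -0.1, -1.4]
gripper_width: 0.723
grasp_force: 12.4
```

```bash
python3 - <<'E'
from h import *
print(togo([.5755,.0318],.157,.0596))
E
```

```text
{'dx': np.float64(-0.3), 'dy': np.float64(-0.3), 'turn': np.float64(0.001), 'dz': np.float64(3.3), 'tcp': array([0.5752, 0.032 , 0.0629]), 'ang': np.float64(-2.983), 'force': array([ 0.1, -0.1, -1.4]), 'gw': 0.7228, 'gf': 12.389107793569565, 'time': 18.2333, 'jp': array([-0.07,  0.13,  1.87, -0.  ,  1.15, -1.8 ])}
```

Emit:
apply_moves(series=[{"dx":0,"dy":0,"dz":0.8,"turn":0,"jaw":0.28},{"dx":0,"dy":0,"dz":1.6,"turn":0,"jaw":0.28},{"dx":0,"dy":0,"dz":2.2,"turn":0,"jaw":0.28},{"dx":0,"dy":0,"dz":2.2,"turn":0,"jaw":0.28}])

```text
time: 18.57
tool_pos: [0.5747, 0.032, 0.0602]
tool_rot: [-0.0, -0.079, 0.997, 0.0]
contact_force: [-0.8, 0.2, -0.3]
gripper_width: 0.724
grasp_force: 12.4
```

Emit:
apply_moves(series=[{"dx":0,"dy":0,"dz":0.5,"turn":0,"jaw":0.28},{"dx":0,"dy":0,"dz":0.5,"turn":0,"jaw":0.28},{"dx":0,"dy":0,"dz":0.5,"turn":0,"jaw":0.28}])

```text
time: 18.82
tool_pos: [0.5749, 0.032, 0.0599]
tool_rot: [-0.0, -0.079, 0.997, 0.0]
contact_force: [-0.5, -0.1, -1.0]
gripper_width: 0.72
grasp_force: 12.4
```

Emit:
apply_moves(series=[{"dx":0,"dy":0,"dz":0.4,"turn":0,"jaw":0.28},{"dx":0,"dy":0,"dz":0.4,"turn":0,"jaw":0.28},{"dx":0,"dy":0,"dz":0.4,"turn":0,"jaw":0.28}])

```text
time: 19.07
tool_pos: [0.575, 0.032, 0.0596]
tool_rot: [0.0, -0.079, 0.997, 0.0]
contact_force: [0.3, 0.2, -0.6]
gripper_width: 0.721
grasp_force: 12.5
```

Emit:
apply_moves(series=[{"dx":0,"dy":0,"dz":0.3,"turn":0,"jaw":0.28},{"dx":0,"dy":0,"dz":0.3,"turn":0,"jaw":0.28},{"dx":0,"dy":0,"dz":0.3,"turn":0,"jaw":0.28}])

```text
time: 19.32
tool_pos: [0.575, 0.032, 0.0596]
tool_rot: [0.0, -0.079, 0.997, -0.0]
contact_force: [-1.3, 0.5, 2.2]
gripper_width: 0.725
grasp_force: 13.1
```

Contact. Releasing slowly and backing off straight up.

Emit:
apply_moves(series=[{"dx":0,"dy":0,"dz":0,"turn":0,"jaw":0.275},{"dx":0,"dy":0,"dz":0,"turn":0,"jaw":0.27},{"dx":0,"dy":0,"dz":0,"turn":0,"jaw":0.26},{"dx":0,"dy":0,"dz":0,"turn":0,"jaw":0.23},{"dx":0,"dy":0,"dz":0,"turn":0,"jaw":0.18}])

```text
time: 19.73
tool_pos: [0.5748, 0.032, 0.059]
tool_rot: [-0.0, -0.079, 0.997, 0.0]
contact_force: [0.2, 0.4, 0.3]
gripper_width: 0.82
grasp_force: 0.0
```

Emit:
apply_moves(series=[{"dx":0,"dy":0,"dz":0,"turn":0,"jaw":0.12},{"dx":0,"dy":0,"dz":0,"turn":0,"jaw":0.12},{"dx":0,"dy":0,"dz":-8,"turn":0,"jaw":0.12},{"dx":0,"dy":0,"dz":-25,"turn":0,"jaw":0.12},{"dx":0,"dy":0,"dz":-50,"turn":0,"jaw":0.12}])

```text
time: 20.15
tool_pos: [0.573, 0.0321, 0.1076]
tool_rot: [-0.003, -0.079, 0.997, 0.0]
contact_force: [-0.3, -1.0, -0.3]
gripper_width: 0.881
grasp_force: 0.0
```

Emit:
apply_moves(series=[{"dx":0,"dy":0,"dz":-25,"turn":0,"jaw":0.12},{"dx":0,"dy":-15,"dz":-50,"turn":0,"jaw":0.12},{"dx":0,"dy":-40,"dz":-75,"turn":0,"jaw":0.12},{"dx":0,"dy":-60,"dz":-90,"turn":0,"jaw":0.12},{"dx":0,"dy":-60,"dz":-90,"turn":0,"jaw":0.12}])

```text
time: 20.57
tool_pos: [0.5873, -0.0304, 0.2053]
tool_rot: [0.005, -0.078, 0.997, -0.002]
contact_force: [1.0, 0.0, 1.0]
gripper_width: 0.881
grasp_force: 0.0
```

Emit:
apply_moves(series=[{"dx":0,"dy":0,"dz":0,"turn":0,"jaw":0.12},{"dx":0,"dy":0,"dz":0,"turn":0,"jaw":0.12},{"dx":0,"dy":0,"dz":0,"turn":0,"jaw":0.12},{"dx":0,"dy":0,"dz":0,"turn":0,"jaw":0.12}])

```text
time: 20.9
tool_pos: [0.5833, -0.0262, 0.1974]
tool_rot: [-0.001, -0.08, 0.997, 0.0]
contact_force: [-0.5, 0.7, 0.2]
gripper_width: 0.879
grasp_force: 0.0
```

```bash
python3 - <<'E'
from h import *
np.set_printoptions(precision=4,suppress=True)
for n in("wrist","scene","side"):
    f=grab_frame(n); r=find(f,"amber_filter")
    if r: print(n,r["conf"],r["extent"],fit([(f,r["region"])],[.5755,.032,.157,.046],False), fit([(f,r["region"])],[.5755,.032,.157,.022],False,(.11,.062,.036)))
s=state(); print(s["tool_pos"],s["contact_force"],s["time"])
E
```

```text
wrist 0.89 [279.7, 136.0, 348.1, 239.6] (array([0.5763, 0.0339, 0.1608, 0.046 ]), np.float64(0.9811348276365051)) (array([0.5778, 0.0345, 0.1588, 0.022 ]), np.float64(0.9419669047463846))
scene 0.66 [246.5, 190.3, 273.6, 212.6] (array([0.5746, 0.029 , 0.2269, 0.046 ]), np.float64(0.8345280038877415)) (array([0.5553, 0.0197, 0.2797, 0.022 ]), np.float64(0.6768442824780853))
side 0.64 [213.0, 176.9, 262.2, 207.4] (array([0.5737, 0.0341, 0.1895, 0.046 ]), np.float64(0.9400348012314282)) (array([0.5772, 0.0496, 0.1016, 0.022 ]), np.float64(0.7395538799874333))
[ 0.5842 -0.0269  0.1989] [ 0.9971 -1.063  -0.9825] 21.2
```

Amber sits within about 1 mm and 0.003 rad of where the same view put the green. Handing in.

```bash
python3 -c "
from plant import ticket
print(ticket.job_done())"
```

```text
the job is handed in; nothing more can be done
None
```

The job is handed in, with no verdict returned: by wrist camera, green lies on grey and amber on green, each aligned to about 1–2 mm and under 0.01 rad; grip readings peaked at 22 N.

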